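# Make up two sampling kits

## Robot

A 7-joint arm with a two-finger parallel gripper is mounted at the origin on a cart in front of the work surface, level with it; the furniture and walls round the work are solid. World frame = base frame: x ahead of the robot, y to its left, z up, the work surface at z = 0. Lengths are in m, angles in rad, forces in N, time in s.
With the tool pointing down it reaches from about 0.425 to 0.925 m from the base axis. Payload 6.8 kg.
Tool frame: the origin (TCP) lies on the centre line of the jaws, within the pads' length; the fingertips stand 19 mm ahead of it and the grasp point (between the pads) is the TCP; z points along the fingers, y is the line along which they close (so a half turn about z gives the same grasp; the last joint's range is limited). The gripper opens to 85 mm and grips with 20 to 120 N. Pads are 22 mm wide; open, the fingers measure 114 mm over their backs; the gripper's body (76 mm by 85 mm) begins 54 mm behind the grasp point. The pads swing forward as they close: fully open they stand 13 mm farther back than shut.
Start: joints at [1.009, 0.477, 0.022, 1.555, -0.011, 1.109, -0.083], TCP at [0.296, -0.607, 0.25] pointing down, gripper open.
Joint ranges: [-2.96, 2.96], [-0.34, 2.1], [-1.41, 1.46], [0.24, 2.44], [-1.37, 4.51], [0.17, 1.92], [-2.96, 2.96]. Speed limits (rad/s): [2.39, 2.39, 3.14, 3.14, 3.14, 3.14, 3.14].

## Interface

Orientations are given as a rotation vector (axis times angle).
In Python, from bench import r gives the robot as it stands. The module is installed in compiled form; this text tells all that it offers.
- The arm moves only by the tool arm_command, never from a script. Its argument "rows" is a list of rows, each an object of numbers: "fingers": the opening, from -1 (shut) to 1 (fully open); "x", "y", "z": the shift along the tool's x, y, z in m; "ax", "ay", "az": the turn, a rotation vector about the tool's x, y, z in degrees. In form: [{"fingers": .., "x": .., "y": .., "z": .., "ax": .., "ay": .., "az": ..}, ...]. A call has 1 to 10 rows; each row shifts and turns the commanded pose from where the row before left it, along the tool's axes as they then stand; what a row does not reach is not made up. A row lasts 1/12 s, in which the tool goes at most 41.7 mm and 7.16 degrees, less where a joint would pass 70% of its speed; a pose out of reach is approached as far as the arm can. A call is refused whole if a number of a shift passes 0.0417 or a number of a turn 7.16, either way. A call with a gripper value outside its range is refused whole. The fingers move at their own pace and stop on an object; "grip_force" is the grip in N (left out, the last holds). Time passes only in rows, so rows that do not move let the fingers close. It gives the time, the measured TCP pose, the force, the opening and the grip force at its end, in the units of the state.
- r.get_obs(): the state, without advancing time (a new reading comes with each control period).
- r.grab_frame(name): name is "side" or "top" or "wrist"; returns a dict with "frame" (420x560x3 uint8, red, green, blue), "depth" (420x560 float32, m along the optical axis (not along the pixel's ray), 0 where there is no reading), "K" (3x3 intrinsics, pixels), "world_from_camera" (4x4, takes a point from camera to world coordinates). Camera axes: x right, y down, z forward; pixel columns grow to the right and rows downward; lengths in m; the calibration is good to about 2 mm. A picture is of the moment at which its call begins.
- r.hand_in(): hands the job in; it is judged then, once.
The state is a dict: "clock": time; "joints": joint angles; "qvel": joint speeds; "tau": joint torques, N m; "tcp_pos": TCP position; "orientation": TCP orientation; "contact_force": force on the tool from outside, world axes, zero at the start; "moment": the same for the moment, N m; "grip_width": finger opening in m; "gripper_force": force on a finger pad.
Only numpy, scipy, OpenCV 4.12 (cv2) and the standard library are available. Lean on these libraries where they do the work, as an engineer would, in place of code of your own. Each camera call takes 0.05 s, during which the arm holds its last target. There are 200 camera calls.

## Task

Make up the two sampling kits: stand the black-capped vial in the well of the blue tray and lay the grey straight fitting flat in that tray's open pocket; stand the blue-capped vial in the well of the yellow tray and lay the brass tee fitting flat in its pocket. Keep all vials upright the whole time, and leave the white-capped vial and the straight brass fitting where they are.

Things in the scene. Friction and masses are not known exactly. Their poses are not given: they have to be found in the camera images.
- vial_black: Sample vial, clear glass, black screw cap, 28 mm diameter, 60 mm tall, standing upright on the worktop. Origin: centre of its underside, z up.
- vial_blue: Sample vial, clear glass, light blue screw cap, 28 mm diameter, 60 mm tall, standing upright on the worktop. Origin: centre of its underside, z up.
- vial_white: Sample vial, clear glass, white screw cap, 28 mm diameter, 60 mm tall, standing upright on the worktop. Origin: centre of its underside, z up. Belongs to no kit.
- union_grey: Straight grey metal tube fitting, three hexagons in a row, 16 mm wide, 14 mm high; lies flat on the worktop, 60 mm long, its length along its y axis. Origin: centre of its underside, z up.
- tee_brass: Brass tee fitting (with a side branch), 28 mm wide with the branch, 16 mm high; lies flat on the worktop, 60 mm long, its length along its y axis. Origin: centre of its underside, z up. Along x it spans 14 mm to either side of the origin; it can be gripped across x.
- union_brass: Straight brass tube fitting, three hexagons in a row, no branch, 16 mm wide, 14 mm high; lies flat on the worktop, 60 mm long, its length along its y axis. Origin: centre of its underside, z up. Belongs to no kit.
- blue_tray: Blue moulded kit tray, fixed to the worktop, 100 mm (x) by 164 mm (y), turned up to 0.4 rad either way. Origin: centre of its underside. Floor 3 mm thick. At its +y end an 18 mm high block, 100 by 60 mm, with a round well, 46 mm in diameter, 15 mm deep, centred at local (0, 0.052). The rest is an open pocket for fittings, 94 mm (x) by 101 mm (y) inside, centred at local (0, -0.0285), its rim 10 mm above the worktop.
- yellow_tray: Yellow moulded kit tray, fixed to the worktop, 100 mm (x) by 164 mm (y), turned up to 0.4 rad either way. Origin: centre of its underside. Floor 3 mm thick. At its +y end an 18 mm high block, 100 by 60 mm, with a round well, 46 mm in diameter, 15 mm deep, centred at local (0, 0.052). The rest is an open pocket for fittings, 94 mm (x) by 101 mm (y) inside, centred at local (0, -0.0285), its rim 10 mm above the worktop.

How it is judged:
By the outcome, as a careful person would: the job done as asked, in the order asked, and still so for the second after the job is handed in, with the robot touching nothing.
It also fails if it takes over 96 s, if anything falls off the work surface, if the arm or the gripper's body presses on something with over 40 N, if the wrist force passes 120 N, or if a joint passes its speed limit or range.

## Working session

There is one attempt and no reset: what is moved stays moved. The work goes in short steps, Python scripts to look and compute and a tool call to move; the robot and the scene stay as the last step left them, time stands still between calls to the robot, and variables do not carry over. Pictures are saved under pics/ and viewed, at most 14 in all, crops included, and the job is handed in when it is done.

Besides the shell and the picture viewer there is one more tool, called after "Call:" as name(argument=value, ...) on one line, values as JSON. arm_command: Moves the arm, as the interface text tells. Its arguments: {"type":"object","properties":{"rows":{"type":"array"},"grip_force":{"type":"number"}},"required":["rows"]}

```bash
mkdir -p pics; cat > h.py <<'E'
import numpy as np, cv2
from scipy.spatial.transform import Rotation as R
from bench import r
def shot(name,tag):
    f=r.grab_frame(name); np.savez(f'{tag}.npz',**f)
    cv2.imwrite(f'pics/{tag}.png',cv2.cvtColor(f['frame'],cv2.COLOR_RGB2BGR)); return f
def world(f):
    d=f['depth'];K=f['K'];v,u=np.indices(d.shape)
    p=np.stack([(u-K[0,2])/K[0,0]*d,(v-K[1,2])/K[1,1]*d,d],-1)
    T=f['world_from_camera']; return p@T[:3,:3].T+T[:3,3]
E
python3 - <<'E'
from h import *
shot('top','top1');shot('side','side1')
o=r.get_obs();print({k:np.round(v,3) for k,v in o.items()})
print(R.from_rotvec(o['orientation']).as_matrix().round(3))
E
```

```text
{'clock': np.float64(0.1), 'joints': array([ 1.009,  0.478,  0.022,  1.556, -0.012,  1.109, -0.083]), 'qvel': array([-0.   , -0.002,  0.   , -0.001,  0.   ,  0.002,  0.001]), 'tau': array([ 4.0000e-03, -5.9777e+01,  1.6140e+00, -2.8196e+01,  1.3000e-02,
        5.0000e-03, -0.0000e+00]), 'tcp_pos': array([ 0.296, -0.606,  0.249]), 'orientation': array([-3.06e+00, -7.06e-01,  1.00e-03]), 'contact_force': array([-0.327,  0.133,  0.781]), 'moment': array([ 0.003, -0.021, -0.006]), 'gripper_force': np.float64(0.0), 'grip_width': np.float64(0.086)}
[[ 0.899  0.438 -0.001]
 [ 0.438 -0.899  0.001]
 [-0.    -0.002 -1.   ]]
```

View pics/top1.png

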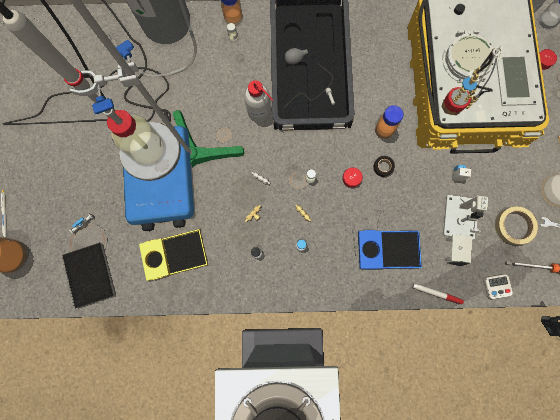

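View pics/side1.png

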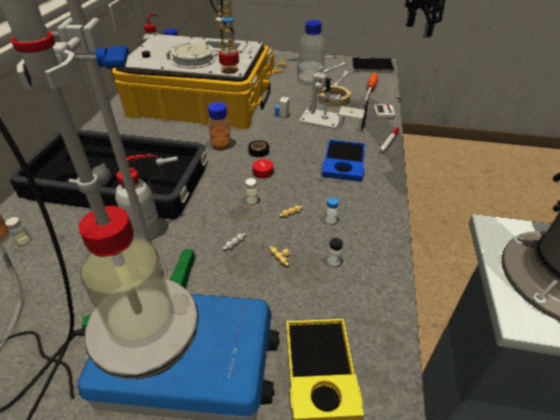

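The top view shows the black vial at (256,253), blue vial (302,245), grey union (261,178), tee (254,213), brass union (303,212), yellow tray at (173,254) with its well at (154,259), and blue tray at (390,249) with its well at (370,249). The side view agrees.

```bash
python3 - <<'E'
from h import *
f=np.load('top1.npz');P=world(f);im=f['frame']
hsv=cv2.cvtColor(im,cv2.COLOR_RGB2HSV)
T=f['world_from_camera'];print(T.round(3).tolist(),f['K'][0,0])
for n,(u,v),w in [('black',(256,253),9),('blue',(302,245),9),('white',(311,176),9),('grey',(261,178),13),('tee',(254,213),13),('ub',(303,212),13)]:
    q=P[v-w:v+w+1,u-w:u+w+1].reshape(-1,3); z0=np.median(q[:,2]); lo=0.045 if n in('black','blue','white') else .004
    q=q[q[:,2]>lo]; c=(q[:,:2].min(0)+q[:,:2].max(0))/2; m=q[:,:2].mean(0)
    w_,V=np.linalg.eigh(np.cov((q[:,:2]-m).T)); a=V[:,1]; b=V[:,0]; s=(q[:,:2]-m)@V
    mid=m+V@((s.max(0)+s.min(0))/2)
    print(n,len(q),z0.round(4),'mean',m.round(4),'mid',mid.round(4),'ext',np.ptp(s,axis=0).round(3),'axis',a.round(3),np.degrees(np.arctan2(a[1],a[0])).round(1),q[:,2].max().round(3))
for n,box,h in [('yellow',(130,225,215,285),(22,35)),('blue',(350,225,430,275),(105,125))]:
    x0,y0,x1,y1=box; H=hsv[y0:y1,x0:x1]; m=(H[...,0]>=h[0])&(H[...,0]<=h[1])&(H[...,1]>120)&(H[...,2]>60)
    # project to world plane z=.010 ; rectify
    pts=P[y0:y1,x0:x1][m]; 
    (c,s,a)=cv2.minAreaRect(pts[:,:2].astype(np.float32)); print(n,m.sum(),np.round(c,4),np.round(s,3),a)
E
python3 - <<'E'
import cv2
i=cv2.imread('pics/top1.png')[155:285,125:435]
cv2.imwrite('pics/c1.png',cv2.resize(i,None,fx=2.58,fy=2.58,interpolation=cv2.INTER_CUBIC))
E
```

```text
[[-0.023, -0.982, 0.186, 0.359], [-1.0, 0.024, 0.003, -0.04], [-0.007, -0.186, -0.983, 1.167], [0.0, 0.0, 0.0, 1.0]] 429.0978277788383
black 79 0.0017 mean [0.4464 0.0449] mid [0.4083 0.0073] ext [0.026 0.136] axis [-0.719 -0.695] -136.0 1.167
blue 75 0.0016 mean [ 0.4631 -0.0721] mid [ 0.4176 -0.0576] ext [0.025 0.122] axis [-0.954  0.3  ] 162.5 1.167
white 73 0.0026 mean [ 0.6508 -0.1038] mid [ 0.6512 -0.1043] ext [0.022 0.025] axis [-0.997 -0.083] -175.2 0.066
grey 120 0.0007 mean [0.6528 0.0336] mid [ 0.5342 -0.0145] ext [0.08  0.345] axis [-0.931 -0.365] -158.6 1.167
tee 159 0.0009 mean [0.5535 0.0536] mid [0.4817 0.0087] ext [0.08  0.263] axis [-0.902 -0.432] -154.4 1.167
ub 138 0.0008 mean [ 0.5538 -0.0809] mid [ 0.4753 -0.0777] ext [0.072 0.236] axis [-0.999  0.046] 177.4 1.167
yellow 934 [0.4431 0.1579] [0.406 0.143] 86.41004180908203
blue 894 [ 0.4389 -0.2145] [0.118 0.365] 6.700669288635254
```

View pics/c1.png

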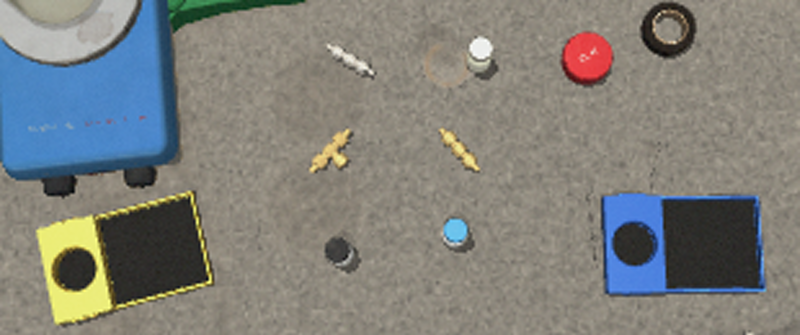

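```bash
python3 - <<'E'
from h import *
f=np.load('top1.npz');P=world(f);im=f['frame'];P[f['depth']<=0]=np.nan
hsv=cv2.cvtColor(im,cv2.COLOR_RGB2HSV)
for n,(u,v),w in [('black',(256,253),9),('blue',(302,245),9),('white',(311,176),9),('grey',(261,178),13),('tee',(254,213),13),('ub',(303,212),13)]:
    q=P[v-w:v+w+1,u-w:u+w+1].reshape(-1,3); lo=0.05 if n in('black','blue','white') else .005
    q=q[(q[:,2]>lo)&(q[:,2]<.1)]; m=q[:,:2].mean(0)
    w_,V=np.linalg.eigh(np.cov((q[:,:2]-m).T)); a=V[:,1]; s=(q[:,:2]-m)@V
    mid=m+V@((s.max(0)+s.min(0))/2)
    print(n,len(q),'mean',m.round(4),'mid',mid.round(4),'ext',np.ptp(s,axis=0).round(3),np.degrees(np.arctan2(a[1],a[0])).round(1),q[:,2].max().round(3))
for n,box,h in [('yellow',(130,225,215,285),(22,35)),('blue',(350,225,430,275),(105,125))]:
    x0,y0,x1,y1=box; H=hsv[y0:y1,x0:x1]; m=(H[...,0]>=h[0])&(H[...,0]<=h[1])&(H[...,1]>120)&(H[...,2]>60)
    pts=P[y0:y1,x0:x1][m]; pts=pts[np.isfinite(pts[:,0])]
    (c,s,a)=cv2.minAreaRect(pts[:,:2].astype(np.float32)); print(n,len(pts),np.round(c,4),np.round(s,3),a)
# crop corners, (u,v,z)
K=f['K'];T=f['world_from_camera']
def ray(u,v,z):
    d=T[:3,:3]@np.linalg.solve(K,[u,v,1]);return (T[:3,3]+d*(z-T[2,3])/d[2])[:2]
for n,L in dict(yellow=[(38,229,.018),(56,325,.018),(193,192,.01),(212,284,.01),(75,268,.018)],blue=[(603,196,.018),(606,295,.018),(760,196,.01),(765,290,.01),(635,243,.018)]).items():
    print(n,[ray(u/2.58+125,v/2.58+155,z).round(4).tolist() for u,v,z in L])
E
```

```text
black 72 mean [0.4478 0.0463] mid [0.4477 0.0462] ext [0.023 0.024] -159.4 0.065
blue 71 mean [ 0.4645 -0.0724] mid [ 0.4649 -0.073 ] ext [0.022 0.024] 131.8 0.065
white 72 mean [ 0.6509 -0.1037] mid [ 0.6512 -0.1043] ext [0.022 0.025] -174.9 0.066
grey 99 mean [0.6551 0.0337] mid [0.6589 0.0318] ext [0.075 0.061] 59.3 0.021
tee 136 mean [0.5551 0.0546] mid [0.5647 0.0568] ext [0.08  0.068] 141.3 0.02
ub 107 mean [ 0.5553 -0.0808] mid [ 0.5519 -0.0839] ext [0.052 0.068] -144.3 0.018
yellow 927 [0.4525 0.2707] [0.108 0.164] 13.867141723632812
blue 888 [ 0.4503 -0.3103] [0.164 0.102] 88.99996948242188
yellow [[0.4792, 0.3595], [0.3803, 0.337], [0.5152, 0.2002], [0.4186, 0.1791], [0.4379, 0.3195]]
blue [[0.4996, -0.2296], [0.3975, -0.2271], [0.4966, -0.3954], [0.399, -0.3926], [0.4499, -0.26]]
```

Call:
arm_command(rows=[{"fingers": 1,"x": 0.027,"y": -0.023},{"x": 0.027,"y": -0.023},{"x": 0.027,"y": -0.023},{"x": 0.027,"y": -0.023},{"x": 0.027,"y": -0.023},{"x": 0.027,"y": -0.023},{"x": 0.027,"y": -0.023},{"x": 0.027,"y": -0.023},{"x": 0.027,"y": -0.023},{"x": 0.027,"y": -0.023}])

```text
validation failed for argument at $.ro...
```

Call:
arm_command(rows=[{"x": 0.027,"y": -0.023},{"x": 0.027,"y": -0.023},{"x": 0.027,"y": -0.023},{"x": 0.027,"y": -0.023},{"x": 0.027,"y": -0.023},{"x": 0.027,"y": -0.023},{"x": 0.027,"y": -0.023},{"x": 0.027,"y": -0.023},{"az": -7},{"az": -7}])

```text
validation failed for argument at $.ro...
```

Call:
arm_command(rows=[{"az": -7},{"az": -7},{"az": -2},{"x": 0}])

```text
validation failed for argument at $.ro...
```

```bash
python3 - <<'E'
from h import *
f=shot('wrist','w1')
print(f['world_from_camera'].round(3).tolist(),f['K'][0,0],r.get_obs()['joints'].round(2))
E
```

```text
[[0.438, -0.853, -0.283, 0.368], [-0.899, -0.416, -0.137, -0.57], [-0.001, 0.314, -0.949, 0.373], [0.0, 0.0, 0.0, 1.0]] 341.5910621746394 [ 1.01  0.48  0.02  1.56 -0.01  1.11 -0.08]
```

View pics/w1.png

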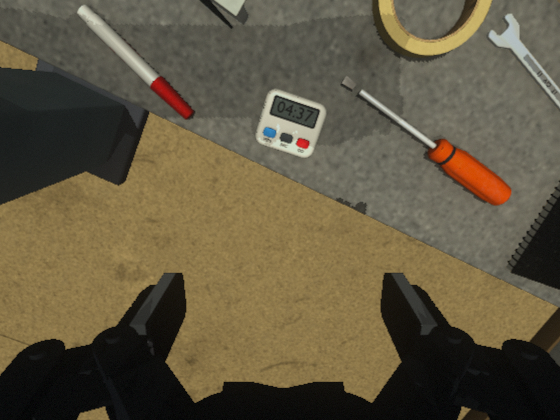

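The moves were refused, presumably because every row needs all the fields. The wrist picture shows the start area: timer at (290,123), jaw tips at (175,290) and (395,290).

Call:
arm_command(rows=[{"fingers": 1,"x": 0.027,"y": -0.023,"z": 0,"ax": 0,"ay": 0,"az": 0},{"fingers": 1,"x": 0.027,"y": -0.023,"z": 0,"ax": 0,"ay": 0,"az": 0},{"fingers": 1,"x": 0.027,"y": -0.023,"z": 0,"ax": 0,"ay": 0,"az": 0},{"fingers": 1,"x": 0.027,"y": -0.023,"z": 0,"ax": 0,"ay": 0,"az": 0},{"fingers": 1,"x": 0.027,"y": -0.023,"z": 0,"ax": 0,"ay": 0,"az": 0},{"fingers": 1,"x": 0.027,"y": -0.023,"z": 0,"ax": 0,"ay": 0,"az": 0},{"fingers": 1,"x": 0.027,"y": -0.023,"z": 0,"ax": 0,"ay": 0,"az": 0},{"fingers": 1,"x": 0.027,"y": -0.023,"z": 0,"ax": 0,"ay": 0,"az": 0},{"fingers": 1,"x": 0.027,"y": -0.023,"z": 0,"ax": 0,"ay": 0,"az": 0},{"fingers": 1,"x": 0.027,"y": -0.023,"z": 0,"ax": 0,"ay": 0,"az": 0}])

```text
clock: 0.98
tcp_pos: [0.438, -0.2799, 0.2503]
orientation: [3.061, 0.706, -0.0]
contact_force: [0.2, -0.1, 0.5]
grip_width: 0.0854
gripper_force: 0.0
```

Call:
arm_command(rows=[{"fingers": 1,"x": 0.027,"y": -0.023,"z": 0,"ax": 0,"ay": 0,"az": 0},{"fingers": 1,"x": 0.027,"y": -0.023,"z": 0,"ax": 0,"ay": 0,"az": 0},{"fingers": 1,"x": 0.027,"y": -0.023,"z": 0,"ax": 0,"ay": 0,"az": 0},{"fingers": 1,"x": 0.027,"y": -0.023,"z": 0,"ax": 0,"ay": 0,"az": 0},{"fingers": 1,"x": 0.027,"y": -0.023,"z": 0,"ax": 0,"ay": 0,"az": 0},{"fingers": 1,"x": 0.027,"y": -0.023,"z": 0,"ax": 0,"ay": 0,"az": -7},{"fingers": 1,"x": 0,"y": 0,"z": 0,"ax": 0,"ay": 0,"az": -7},{"fingers": 1,"x": 0,"y": 0,"z": 0,"ax": 0,"ay": 0,"az": -7},{"fingers": 1,"x": 0,"y": 0,"z": 0,"ax": 0,"ay": 0,"az": -7},{"fingers": 1,"x": 0,"y": 0,"z": 0,"ax": 0,"ay": 0,"az": -2}])

```text
clock: 1.82
tcp_pos: [0.5227, -0.0863, 0.25]
orientation: [-2.768, -1.484, 0.001]
contact_force: [-0.1, 0.0, 0.7]
grip_width: 0.0853
gripper_force: 0.0
```

```bash
python3 - <<'E'
from h import *
f=shot('wrist','w2')
print(f['world_from_camera'].round(3).tolist(),r.get_obs()['joints'].round(2),r.get_obs()['tcp_pos'].round(4))
E
```

```text
[[0.832, -0.526, -0.174, 0.567], [-0.554, -0.79, -0.262, -0.018], [0.0, 0.315, -0.949, 0.374], [0.0, 0.0, 0.0, 1.0]] [ 0.33  0.26 -0.34  1.88  0.1   1.01 -0.64] [ 0.5227 -0.0864  0.25  ]
```

View pics/w2.png

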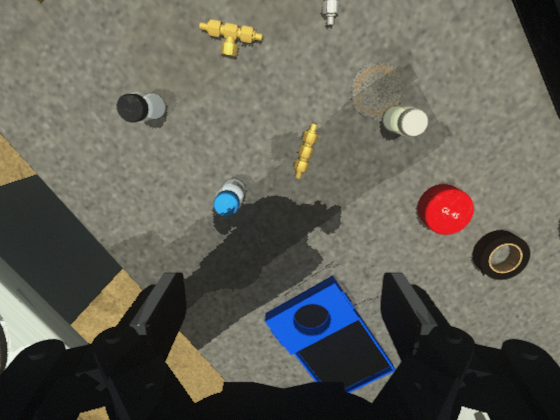

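```bash
cat >> h.py <<'E'
def fit(f,box,lo,hi):
    P=world(f);P[f['depth']<=0]=np.nan
    x0,y0,x1,y1=box;q=P[y0:y1,x0:x1].reshape(-1,3)
    q=q[(q[:,2]>lo)&(q[:,2]<hi)]
    c,s,a=cv2.minAreaRect(q[:,:2].astype(np.float32))
    b=cv2.boxPoints((c,s,a)); e=[b[1]-b[0],b[2]-b[1]]; L=max(e,key=np.linalg.norm)
    (cc,rr)=cv2.minEnclosingCircle(q[:,:2].astype(np.float32))
    return len(q),'rect',np.round(c,4),np.round(s,4),'long',np.degrees(np.arctan2(L[1],L[0])).round(1)%180,'circ',np.round(cc,4),round(rr,4),'top',np.percentile(q[:,2],95).round(4)
E
python3 - <<'E'
from h import *
f=np.load('w2.npz')
print('tee',fit(f,(190,10,275,65),.006,.03))
print('black',fit(f,(105,80,180,130),.05,.08))
print('blue',fit(f,(200,165,255,225),.05,.08))
print('ub',fit(f,(285,115,330,185),.006,.03))
P=world(f);P[f['depth']<=0]=np.nan
print(P[200:260,20:120,2][50:,:].shape, np.nanmedian(P[60:100,40:110,2]))
E
```

```text
tee (1064, 'rect', array([0.5512, 0.0519]), array([0.0278, 0.0598]), 'long', np.float32(136.4), 'circ', array([0.5554, 0.0564]), 0.03, 'top', np.float64(0.0155))
black (709, 'rect', array([0.4475, 0.0469]), array([0.024, 0.024]), 'long', np.float32(166.0), 'circ', array([0.4473, 0.0472]), 0.0125, 'top', np.float64(0.0611))
blue (534, 'rect', array([ 0.4639, -0.0717]), array([0.0241, 0.0242]), 'long', np.float32(146.6), 'circ', array([ 0.4637, -0.0719]), 0.0125, 'top', np.float64(0.0611))
ub (627, 'rect', array([ 0.5539, -0.0797]), array([0.0598, 0.0156]), 'long', np.float32(39.6), 'circ', array([ 0.5546, -0.0804]), 0.03, 'top', np.float64(0.0147))
(10, 100) -0.00018364483729874093
```

The wrist view shows the tee at (230,35), black cap (131,107), blue cap (227,203), brass union (306,150) and part of the grey union at (330,10); depth agrees with the top view.

Call:
arm_command(rows=[{"fingers": 1,"x": 0.0139,"y": -0.0273,"z": 0.02,"ax": 0,"ay": 0,"az": 0},{"fingers": 1,"x": 0.0139,"y": -0.0273,"z": 0.02,"ax": 0,"ay": 0,"az": 0},{"fingers": 1,"x": 0.0139,"y": -0.0273,"z": 0.02,"ax": 0,"ay": 0,"az": 0},{"fingers": 1,"x": 0.0139,"y": -0.0273,"z": 0.02,"ax": 0,"ay": 0,"az": 0},{"fingers": 1,"x": 0.0139,"y": -0.0273,"z": 0.02,"ax": 0,"ay": 0,"az": 0},{"fingers": 1,"x": 0,"y": 0,"z": 0,"ax": 0,"ay": 0,"az": 0},{"fingers": 1,"x": 0,"y": 0,"z": 0.03,"ax": 0,"ay": 0,"az": 0},{"fingers": 1,"x": 0,"y": 0,"z": 0.03,"ax": 0,"ay": 0,"az": 0},{"fingers": 1,"x": 0,"y": 0,"z": 0.03,"ax": 0,"ay": 0,"az": 0},{"fingers": 1,"x": 0,"y": 0,"z": 0.02,"ax": 0,"ay": 0,"az": 0}])

```text
clock: 2.7
tcp_pos: [0.4479, 0.0468, 0.0383]
orientation: [-2.775, -1.473, 0.003]
contact_force: [0.3, 0.6, 0.4]
grip_width: 0.0858
gripper_force: 0.0
```

Call:
arm_command(rows=[{"fingers": -1,"x": 0,"y": 0,"z": 0,"ax": 0,"ay": 0,"az": 0},{"fingers": -1,"x": 0,"y": 0,"z": 0,"ax": 0,"ay": 0,"az": 0},{"fingers": -1,"x": 0,"y": 0,"z": 0,"ax": 0,"ay": 0,"az": 0},{"fingers": -1,"x": 0,"y": 0,"z": 0,"ax": 0,"ay": 0,"az": 0},{"fingers": -1,"x": 0,"y": 0,"z": 0,"ax": 0,"ay": 0,"az": 0},{"fingers": -1,"x": 0,"y": 0,"z": 0,"ax": 0,"ay": 0,"az": 0},{"fingers": -1,"x": 0,"y": 0,"z": 0,"ax": 0,"ay": 0,"az": 0},{"fingers": -1,"x": 0,"y": 0,"z": 0,"ax": 0,"ay": 0,"az": 0}], grip_force=30)

```text
clock: 3.37
tcp_pos: [0.4497, 0.0474, 0.0418]
orientation: [2.773, 1.474, 0.004]
contact_force: [-1.0, -0.2, 5.5]
grip_width: 0.0276
gripper_force: 29.1
```

Call:
arm_command(rows=[{"fingers": -1,"x": 0,"y": 0,"z": -0.02,"ax": 0,"ay": 0,"az": 0},{"fingers": -1,"x": 0,"y": 0,"z": -0.03,"ax": 0,"ay": 0,"az": 0},{"fingers": -1,"x": 0,"y": 0,"z": -0.03,"ax": 0,"ay": 0,"az": 0},{"fingers": -1,"x": 0,"y": 0,"z": -0.03,"ax": 0,"ay": 0,"az": 0},{"fingers": -1,"x": -0.0282,"y": 0.019,"z": 0,"ax": 0,"ay": 0,"az": 0},{"fingers": -1,"x": -0.0282,"y": 0.019,"z": 0,"ax": 0,"ay": 0,"az": 0},{"fingers": -1,"x": -0.0282,"y": 0.019,"z": 0,"ax": 0,"ay": 0,"az": 0},{"fingers": -1,"x": -0.0282,"y": 0.019,"z": 0,"ax": 0,"ay": 0,"az": 0},{"fingers": -1,"x": -0.0282,"y": 0.019,"z": 0,"ax": 0,"ay": 0,"az": 0},{"fingers": -1,"x": -0.0282,"y": 0.019,"z": 0,"ax": 0,"ay": 0,"az": 0}])

```text
clock: 4.2
tcp_pos: [0.4484, -0.1585, 0.1514]
orientation: [2.773, 1.474, 0.002]
contact_force: [-0.1, 0.2, -1.0]
grip_width: 0.0268
gripper_force: 29.7
```

Call:
arm_command(rows=[{"fingers": -1,"x": -0.0282,"y": 0.019,"z": 0,"ax": 0,"ay": 0,"az": 0},{"fingers": -1,"x": -0.0282,"y": 0.019,"z": 0,"ax": 0,"ay": 0,"az": 0},{"fingers": -1,"x": -0.0282,"y": 0.019,"z": 0,"ax": 0,"ay": 0,"az": 0},{"fingers": -1,"x": 0,"y": 0,"z": 0,"ax": 0,"ay": 0,"az": 0},{"fingers": -1,"x": 0,"y": 0,"z": 0,"ax": 0,"ay": 0,"az": 0}])

```text
clock: 4.62
tcp_pos: [0.448, -0.2609, 0.151]
orientation: [2.776, 1.468, 0.001]
contact_force: [0.2, 0.8, -0.9]
grip_width: 0.0271
gripper_force: 29.7
```

```bash
python3 - <<'E'
from h import *
a=r.grab_frame('top');b=r.grab_frame('wrist')
cv2.imwrite('pics/m3.png',cv2.cvtColor(np.hstack([cv2.resize(a['frame'][190:290,330:450],(480,400)),b['frame'][:400,120:440]]),cv2.COLOR_RGB2BGR))
np.savez('w3.npz',**b); print(r.get_obs()['tcp_pos'],r.get_obs()['gripper_force'])
E
```

```text
[ 0.44848119 -0.25783161  0.15078282] 29.723552763462067
```

View pics/m3.png

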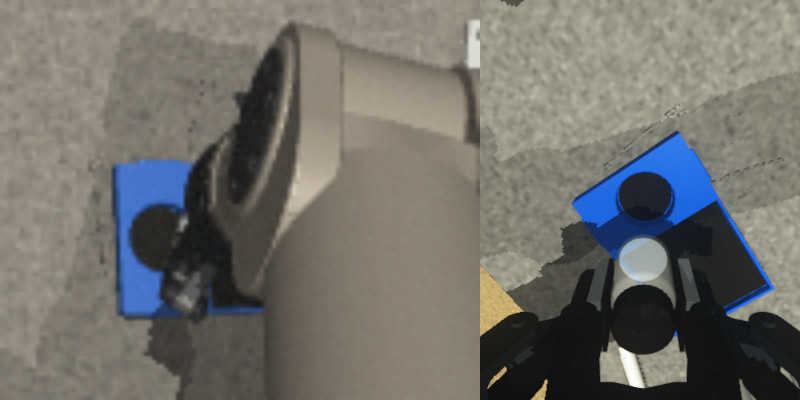

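The black vial is held upright; the well opening is centred at wrist pixel (285,196).

```bash
cat >> h.py <<'E'
def ray(f,u,v,z):
    T=f['world_from_camera'];d=T[:3,:3]@np.linalg.solve(f['K'],[u,v,1]);return (T[:3,3]+d*(z-T[2,3])/d[2])[:2].round(4)
E
python3 - <<'E'
from h import *
f=np.load('w3.npz')
hsv=cv2.cvtColor(f['frame'],cv2.COLOR_RGB2HSV);P=world(f)
m=(abs(hsv[...,0].astype(int)-112)<10)&(hsv[...,1]>140)&(P[...,2]>.013)&(P[...,2]<.024)&(f['depth']>0)
print(ray(f,285,196,.018))
c=cv2.findContours(m.astype(np.uint8),cv2.RETR_CCOMP,cv2.CHAIN_APPROX_NONE)
for k,h in zip(c[0],c[1][0]):
    if cv2.contourArea(k)>500: q=k[:,0].astype(int);w=P[q[:,1],q[:,0]];print(h[3],w[:,:2].min(0),w[:,:2].max(0),cv2.minEnclosingCircle(w[:,:2].astype(np.float32)),cv2.minAreaRect(w[:,:2].astype(np.float32)))
E
```

```text
[ 0.4518 -0.2549]
-1 [ 0.39739839 -0.28885464] [ 0.5017598  -0.22722709] ((0.44931894540786743, -0.25795096158981323), 0.05783086270093918) ((0.4495263993740082, -0.2580265998840332), (0.06057825684547424, 0.10430489480495453), 89.28787231445312)
0 [ 0.42627107 -0.28084578] [ 0.47282052 -0.23426661] ((0.44947320222854614, -0.2576115131378174), 0.02351037971675396) ((0.4492354691028595, -0.2578890919685364), (0.04603690654039383, 0.046535857021808624), 55.818973541259766)
```

Call:
arm_command(rows=[{"fingers": -1,"x": 0,"y": 0,"z": 0.03,"ax": 0,"ay": 0,"az": 0},{"fingers": -1,"x": 0,"y": 0,"z": 0.03,"ax": 0,"ay": 0,"az": 0},{"fingers": -1,"x": 0,"y": 0,"z": 0.025,"ax": 0,"ay": 0,"az": 0},{"fingers": -1,"x": 0,"y": 0,"z": 0.01,"ax": 0,"ay": 0,"az": 0},{"fingers": -1,"x": 0,"y": 0,"z": 0.006,"ax": 0,"ay": 0,"az": 0},{"fingers": -1,"x": 0,"y": 0,"z": 0.003,"ax": 0,"ay": 0,"az": 0},{"fingers": -1,"x": 0,"y": 0,"z": 0,"ax": 0,"ay": 0,"az": 0}])

```text
clock: 5.3
tcp_pos: [0.4491, -0.2583, 0.0469]
orientation: [2.773, 1.476, 0.001]
contact_force: [0.2, -0.2, 0.0]
grip_width: 0.0273
gripper_force: 29.8
```

Call:
arm_command(rows=[{"fingers": -1,"x": 0,"y": 0,"z": 0.0015,"ax": 0,"ay": 0,"az": 0},{"fingers": -1,"x": 0,"y": 0,"z": 0,"ax": 0,"ay": 0,"az": 0},{"fingers": 0.0,"x": 0,"y": 0,"z": 0,"ax": 0,"ay": 0,"az": 0},{"fingers": 0.3,"x": 0,"y": 0,"z": 0,"ax": 0,"ay": 0,"az": 0},{"fingers": 1,"x": 0,"y": 0,"z": 0,"ax": 0,"ay": 0,"az": 0},{"fingers": 1,"x": 0,"y": 0,"z": 0,"ax": 0,"ay": 0,"az": 0},{"fingers": 1,"x": 0,"y": 0,"z": -0.02,"ax": 0,"ay": 0,"az": 0},{"fingers": 1,"x": 0,"y": 0,"z": -0.035,"ax": 0,"ay": 0,"az": 0},{"fingers": 1,"x": 0,"y": 0,"z": -0.04,"ax": 0,"ay": 0,"az": 0},{"fingers": 1,"x": 0,"y": 0,"z": -0.04,"ax": 0,"ay": 0,"az": 0}])

```text
clock: 6.13
tcp_pos: [0.4477, -0.2582, 0.181]
orientation: [-2.772, -1.474, 0.001]
contact_force: [0.2, -1.2, -0.2]
grip_width: 0.0853
gripper_force: 0.0
```

Call:
arm_command(rows=[{"fingers": 1,"x": 0.0367,"y": 0.0013,"z": 0,"ax": 0,"ay": 0,"az": 0},{"fingers": 1,"x": 0.0367,"y": 0.0013,"z": 0,"ax": 0,"ay": 0,"az": 0},{"fingers": 1,"x": 0.0367,"y": 0.0013,"z": 0,"ax": 0,"ay": 0,"az": 0},{"fingers": 1,"x": 0.0367,"y": 0.0013,"z": 0,"ax": 0,"ay": 0,"az": 0},{"fingers": 1,"x": 0.0367,"y": 0.0013,"z": 0,"ax": 0,"ay": 0,"az": 0},{"fingers": 1,"x": 0.0367,"y": 0.0013,"z": 0,"ax": 0,"ay": 0,"az": 0},{"fingers": 1,"x": 0.0367,"y": 0.0013,"z": 0,"ax": 0,"ay": 0,"az": 0},{"fingers": 1,"x": 0,"y": 0,"z": 0,"ax": 0,"ay": 0,"az": 0},{"fingers": 1,"x": 0,"y": 0,"z": 0,"ax": 0,"ay": 0,"az": 0}])

```text
clock: 6.88
tcp_pos: [0.6005, -0.0477, 0.1797]
orientation: [-2.769, -1.481, -0.001]
contact_force: [0.2, -0.7, 0.4]
grip_width: 0.085
gripper_force: 0.0
```

```bash
python3 - <<'E'
from h import *
shot('wrist','w4');print(r.get_obs()['tcp_pos'].round(4),r.get_obs()['orientation'])
a=r.grab_frame('top');np.savez('top4.npz',**a);print('vial',fit(a,(355,230,390,265),.045,.09))
f=np.load('w4.npz');P=world(f);P[f['depth']<=0]=np.nan
m=((P[...,2]>.006)&(P[...,2]<.03)).astype(np.uint8)
n,_,s,c=cv2.connectedComponentsWithStats(m)
for i in range(1,n):
    if s[i,4]>300:x,y,w,h,_a=s[i];print(s[i],fit(f,(x,y,x+w,y+h),.006,.03)[1:6])
E
```

```text
[ 0.5995 -0.0501  0.1795] [-2.77239612e+00 -1.47700827e+00  1.03348639e-03]
vial (93, 'rect', array([ 0.4473, -0.2592]), array([0.0246, 0.0238]), 'long', np.float32(66.4), 'circ', array([ 0.4477, -0.2596]), 0.0135, 'top', np.float64(0.0663))
[ 468    0   92  219 3090] ('rect', array([ 0.8198, -0.1064]), array([0.2031, 0.0566]), 'long', np.float32(89.9))
[ 274   30   20   80 1194] ('rect', array([0.655 , 0.0348]), array([0.0592, 0.0152]), 'long', np.float32(56.8))
[ 134  105   74   39 1335] ('rect', array([0.5516, 0.052 ]), array([0.0282, 0.0596]), 'long', np.float32(136.4))
[249 214  27  58 765] ('rect', array([ 0.5544, -0.0795]), array([0.06  , 0.0156]), 'long', np.float32(40.1))
[408 277  45  45 782] ('rect', array([ 0.6646, -0.2148]), array([0.0195, 0.0502]), 'long', np.float32(103.3))
[466 325  46  21 615] ('rect', array([ 0.6904, -0.293 ]), array([0.0202, 0.0422]), 'long', np.float32(127.8))
```

View pics/w4.png

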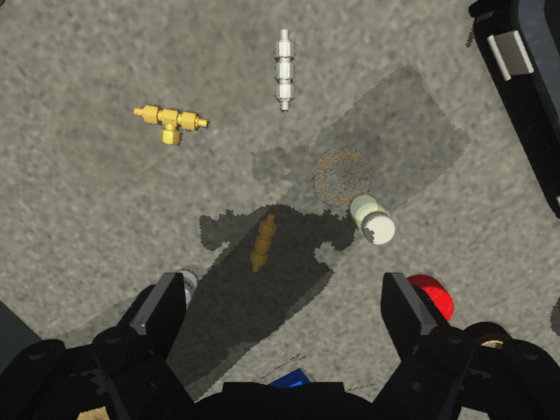

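The wrist view shows the grey union at (285,70), with the white vial at (373,225) well clear.

Call:
arm_command(rows=[{"fingers": 1,"x": 0.0254,"y": -0.0003,"z": 0.02,"ax": 0,"ay": 0,"az": 0},{"fingers": 1,"x": 0.0254,"y": -0.0003,"z": 0.02,"ax": 0,"ay": 0,"az": 0},{"fingers": 1,"x": 0.0254,"y": -0.0003,"z": 0.02,"ax": 0,"ay": 0,"az": 0},{"fingers": 1,"x": 0.0254,"y": -0.0003,"z": 0.02,"ax": 0,"ay": 0,"az": 0},{"fingers": 1,"x": 0,"y": 0,"z": 0.03,"ax": 0,"ay": 0,"az": 0},{"fingers": 1,"x": 0,"y": 0,"z": 0.03,"ax": 0,"ay": 0,"az": 0},{"fingers": 0.2,"x": 0,"y": 0,"z": 0.012,"ax": 0,"ay": 0,"az": 0},{"fingers": 0.0,"x": 0,"y": 0,"z": 0.005,"ax": 0,"ay": 0,"az": 0},{"fingers": 0.0,"x": 0,"y": 0,"z": 0,"ax": 0,"ay": 0,"az": 0},{"fingers": 0.0,"x": 0,"y": 0,"z": 0,"ax": 0,"ay": 0,"az": 0}])

```text
clock: 7.82
tcp_pos: [0.6563, 0.0332, 0.0242]
orientation: [2.774, 1.472, 0.002]
contact_force: [0.3, 0.2, 0.1]
grip_width: 0.0427
gripper_force: 0.0
```

Call:
arm_command(rows=[{"fingers": -1,"x": 0,"y": 0,"z": 0,"ax": 0,"ay": 0,"az": 0},{"fingers": -1,"x": 0,"y": 0,"z": 0,"ax": 0,"ay": 0,"az": 0},{"fingers": -1,"x": 0,"y": 0,"z": 0,"ax": 0,"ay": 0,"az": 0},{"fingers": -1,"x": 0,"y": 0,"z": 0,"ax": 0,"ay": 0,"az": 0},{"fingers": -1,"x": 0,"y": 0,"z": 0,"ax": 0,"ay": 0,"az": 0},{"fingers": -1,"x": 0,"y": 0,"z": 0,"ax": 0,"ay": 0,"az": 0},{"fingers": -1,"x": 0,"y": 0,"z": 0,"ax": 0,"ay": 0,"az": 0}], grip_force=40)

```text
clock: 8.4
tcp_pos: [0.6565, 0.034, 0.0247]
orientation: [2.773, 1.474, 0.003]
contact_force: [-1.1, -0.5, 6.9]
grip_width: 0.0129
gripper_force: 39.0
```

Call:
arm_command(rows=[{"fingers": -1,"x": 0,"y": 0,"z": -0.02,"ax": 0,"ay": 0,"az": 0},{"fingers": -1,"x": 0,"y": 0,"z": -0.035,"ax": 0,"ay": 0,"az": 0},{"fingers": -1,"x": 0,"y": 0,"z": -0.035,"ax": 0,"ay": 0,"az": 0},{"fingers": -1,"x": 0,"y": 0,"z": -0.035,"ax": 0,"ay": 0,"az": 0},{"fingers": -1,"x": -0.0357,"y": 0.0031,"z": 0,"ax": 0,"ay": 0,"az": 0},{"fingers": -1,"x": -0.0357,"y": 0.0031,"z": 0,"ax": 0,"ay": 0,"az": 0},{"fingers": -1,"x": -0.0357,"y": 0.0031,"z": 0,"ax": 0,"ay": 0,"az": 0},{"fingers": -1,"x": -0.0357,"y": 0.0031,"z": 0,"ax": 0,"ay": 0,"az": 0},{"fingers": -1,"x": -0.0357,"y": 0.0031,"z": 0,"ax": 0,"ay": 0,"az": 0},{"fingers": -1,"x": -0.0357,"y": 0.0031,"z": 0,"ax": 0,"ay": 0,"az": 0}])

```text
clock: 9.23
tcp_pos: [0.5502, -0.1552, 0.1487]
orientation: [2.773, 1.475, 0.001]
contact_force: [0.4, -1.0, -0.7]
grip_width: 0.0129
gripper_force: 39.4
```

Call:
arm_command(rows=[{"fingers": -1,"x": -0.0357,"y": 0.0031,"z": 0,"ax": 0,"ay": 0,"az": 0},{"fingers": -1,"x": -0.0357,"y": 0.0031,"z": 0,"ax": 0,"ay": 0,"az": 0},{"fingers": -1,"x": -0.0357,"y": 0.0031,"z": 0,"ax": 0,"ay": 0,"az": 0},{"fingers": -1,"x": -0.0357,"y": 0.0031,"z": 0,"ax": 0,"ay": 0,"az": 0},{"fingers": -1,"x": -0.0357,"y": 0.0031,"z": 0,"ax": 0,"ay": 0,"az": 0},{"fingers": -1,"x": -0.0357,"y": 0.0031,"z": 0,"ax": 0,"ay": 0,"az": 0},{"fingers": -1,"x": 0,"y": 0,"z": 0,"ax": 0,"ay": 0,"az": 0},{"fingers": -1,"x": 0,"y": 0,"z": 0,"ax": 0,"ay": 0,"az": 0}])

```text
clock: 9.9
tcp_pos: [0.4451, -0.3444, 0.1484]
orientation: [2.777, 1.467, -0.001]
contact_force: [0.9, 0.7, -1.2]
grip_width: 0.0133
gripper_force: 39.4
```

Call:
arm_command(rows=[{"fingers": -1,"x": 0.001,"y": 0,"z": 0.035,"ax": 0,"ay": 0,"az": 0},{"fingers": -1,"x": 0,"y": 0,"z": 0.035,"ax": 0,"ay": 0,"az": 0},{"fingers": -1,"x": 0,"y": 0,"z": 0.03,"ax": 0,"ay": 0,"az": 0},{"fingers": -1,"x": 0,"y": 0,"z": 0.012,"ax": 0,"ay": 0,"az": 0},{"fingers": -1,"x": 0,"y": 0,"z": 0.006,"ax": 0,"ay": 0,"az": 0},{"fingers": -1,"x": 0,"y": 0,"z": 0,"ax": 0,"ay": 0,"az": 0},{"fingers": -1,"x": 0,"y": 0,"z": 0,"ax": 0,"ay": 0,"az": 0}])

```text
clock: 10.48
tcp_pos: [0.4486, -0.341, 0.0311]
orientation: [2.772, 1.475, 0.002]
contact_force: [0.2, -0.4, -0.9]
grip_width: 0.0131
gripper_force: 39.4
```

Lower 2.5 mm, release to about 40 mm, and rise.

Call:
arm_command(rows=[{"fingers": -1,"x": 0,"y": 0,"z": 0.0025,"ax": 0,"ay": 0,"az": 0},{"fingers": -1,"x": 0,"y": 0,"z": 0,"ax": 0,"ay": 0,"az": 0},{"fingers": -0.5,"x": 0,"y": 0,"z": 0,"ax": 0,"ay": 0,"az": 0},{"fingers": -0.2,"x": 0,"y": 0,"z": 0,"ax": 0,"ay": 0,"az": 0},{"fingers": -0.1,"x": 0,"y": 0,"z": 0,"ax": 0,"ay": 0,"az": 0},{"fingers": -0.1,"x": 0,"y": 0,"z": 0,"ax": 0,"ay": 0,"az": 0},{"fingers": -0.1,"x": 0,"y": 0,"z": -0.02,"ax": 0,"ay": 0,"az": 0},{"fingers": -0.1,"x": 0,"y": 0,"z": -0.035,"ax": 0,"ay": 0,"az": 0},{"fingers": 1,"x": 0,"y": 0,"z": -0.04,"ax": 0,"ay": 0,"az": 0},{"fingers": 1,"x": 0,"y": 0,"z": -0.04,"ax": 0,"ay": 0,"az": 0}])

```text
clock: 11.32
tcp_pos: [0.4466, -0.3405, 0.1634]
orientation: [-2.772, -1.474, 0.001]
contact_force: [1.1, -0.4, 0.9]
grip_width: 0.0615
gripper_force: 0.0
```

Call:
arm_command(rows=[{"fingers": 1,"x": 0.0291,"y": -0.017,"z": 0,"ax": 0,"ay": 0,"az": 0},{"fingers": 1,"x": 0.0291,"y": -0.017,"z": 0,"ax": 0,"ay": 0,"az": 0},{"fingers": 1,"x": 0.0291,"y": -0.017,"z": 0,"ax": 0,"ay": 0,"az": 0},{"fingers": 1,"x": 0.0291,"y": -0.017,"z": 0,"ax": 0,"ay": 0,"az": 0},{"fingers": 1,"x": 0.0291,"y": -0.017,"z": 0,"ax": 0,"ay": 0,"az": 0},{"fingers": 1,"x": 0.0291,"y": -0.017,"z": 0,"ax": 0,"ay": 0,"az": 0},{"fingers": 1,"x": 0.0291,"y": -0.017,"z": 0,"ax": 0,"ay": 0,"az": 0},{"fingers": 1,"x": 0.0291,"y": -0.017,"z": 0,"ax": 0,"ay": 0,"az": 0},{"fingers": 1,"x": 0,"y": 0,"z": 0,"ax": 0,"ay": 0,"az": 0},{"fingers": 1,"x": 0,"y": 0,"z": 0,"ax": 0,"ay": 0,"az": 0}])

```text
clock: 12.15
tcp_pos: [0.4649, -0.0699, 0.1626]
orientation: [-2.77, -1.481, -0.001]
contact_force: [0.2, -1.3, 0.3]
grip_width: 0.086
gripper_force: 0.0
```

```bash
python3 - <<'E'
from h import *
a=r.grab_frame('top');b=r.grab_frame('side');o=r.get_obs();print(o['tcp_pos'],o['joints'].round(2))
cv2.imwrite('pics/m5.png',cv2.cvtColor(np.hstack([cv2.resize(a['frame'][215:285,340:440],(480,336)),cv2.resize(b['frame'][120:190,300:380],(320,336))]),cv2.COLOR_RGB2BGR))
print('vial',fit(a,(355,230,390,265),.045,.09))
E
```

```text
[ 0.46460358 -0.07271455  0.16230208] [ 0.38  0.29 -0.41  2.09  0.16  0.79 -0.73]
vial (94, 'rect', array([ 0.4471, -0.2601]), array([0.0244, 0.0248]), 'long', np.float32(173.5), 'circ', array([ 0.4479, -0.2595]), 0.0133, 'top', np.float64(0.066))
```

View pics/m5.png

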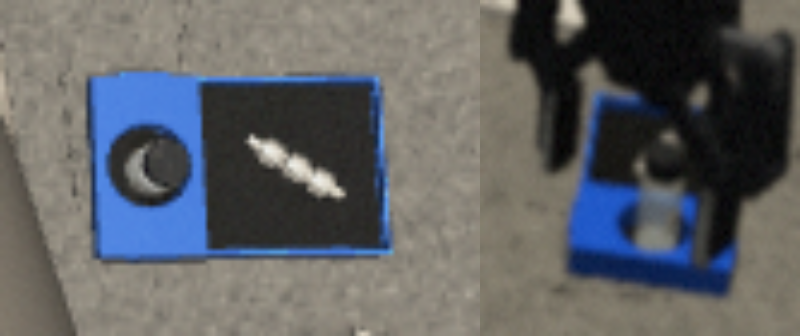

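The blue kit is right: black vial upright in the well, grey union flat in the pocket. Next is the blue vial.

Call:
arm_command(rows=[{"fingers": 1,"x": 0,"y": 0,"z": 0.035,"ax": 0,"ay": 0,"az": 0},{"fingers": 1,"x": 0,"y": 0,"z": 0.035,"ax": 0,"ay": 0,"az": 0},{"fingers": 1,"x": 0,"y": 0,"z": 0.035,"ax": 0,"ay": 0,"az": 0},{"fingers": 1,"x": 0,"y": 0,"z": 0.017,"ax": 0,"ay": 0,"az": 0},{"fingers": 1,"x": 0,"y": 0,"z": 0,"ax": 0,"ay": 0,"az": 0}])

```text
clock: 12.67
tcp_pos: [0.4618, -0.0735, 0.0369]
orientation: [-2.773, -1.47, 0.01]
contact_force: [0.1, -0.4, 0.4]
grip_width: 0.0855
gripper_force: 0.0
```

Call:
arm_command(rows=[{"fingers": -1,"x": 0,"y": 0,"z": 0,"ax": 0,"ay": 0,"az": 0},{"fingers": -1,"x": 0,"y": 0,"z": 0,"ax": 0,"ay": 0,"az": 0},{"fingers": -1,"x": 0,"y": 0,"z": 0,"ax": 0,"ay": 0,"az": 0},{"fingers": -1,"x": 0,"y": 0,"z": 0,"ax": 0,"ay": 0,"az": 0},{"fingers": -1,"x": 0,"y": 0,"z": 0,"ax": 0,"ay": 0,"az": 0},{"fingers": -1,"x": 0,"y": 0,"z": 0,"ax": 0,"ay": 0,"az": 0},{"fingers": -1,"x": 0,"y": 0,"z": 0,"ax": 0,"ay": 0,"az": 0},{"fingers": -1,"x": 0,"y": 0,"z": 0,"ax": 0,"ay": 0,"az": 0}], grip_force=30)

```text
clock: 13.33
tcp_pos: [0.4656, -0.0723, 0.0416]
orientation: [2.773, 1.474, 0.002]
contact_force: [-1.1, -0.3, 7.6]
grip_width: 0.0272
gripper_force: 29.1
```

Call:
arm_command(rows=[{"fingers": -1,"x": 0,"y": 0,"z": -0.02,"ax": 0,"ay": 0,"az": 0},{"fingers": -1,"x": 0,"y": 0,"z": -0.03,"ax": 0,"ay": 0,"az": 0},{"fingers": -1,"x": 0,"y": 0,"z": -0.035,"ax": 0,"ay": 0,"az": 0},{"fingers": -1,"x": 0,"y": 0,"z": -0.035,"ax": 0,"ay": 0,"az": 0},{"fingers": -1,"x": 0,"y": 0,"z": 0,"ax": 0,"ay": 0,"az": 0}])

```text
clock: 13.75
tcp_pos: [0.4686, -0.072, 0.1668]
orientation: [2.768, 1.472, 0.014]
contact_force: [1.8, -0.1, -0.7]
grip_width: 0.0275
gripper_force: 29.7
```

```bash
python3 - <<'E'
from h import *
f=np.load('top1.npz');P=world(f);P[f['depth']<=0]=np.nan
for z in (.03,.08,.12,.2):
    for lim in ((110,200),):
        q=P[40:240,110:200].reshape(-1,3);q=q[q[:,2]>z];print(z,len(q),np.nanpercentile(q[:,0],[0.5,5]).round(3),q[:,1].min().round(3),q[:,1].max().round(3),q[:,2].max())
# yellow block hole
hsv=cv2.cvtColor(f['frame'],cv2.COLOR_RGB2HSV)
m=(hsv[...,0]>=22)&(hsv[...,0]<=35)&(hsv[...,1]>100)&(P[...,2]>.014)&(P[...,2]<.03);m[:225]=0;m[:,215:]=0
c=cv2.findContours(m.astype(np.uint8),cv2.RETR_CCOMP,cv2.CHAIN_APPROX_NONE)
for k,h in zip(c[0],c[1][0]):
    if cv2.contourArea(k)>50: q=k[:,0];w=P[q[:,1],q[:,0]];print(h[3],np.round(cv2.minAreaRect(w[:,:2].astype(np.float32))[0],4),cv2.minAreaRect(w[:,:2].astype(np.float32))[1:])
print(r.get_obs()['tcp_pos'])
E
```

```text
0.03 8938 [0.522 0.541] 0.2 0.392 0.5853346249646847
0.08 7095 [0.541 0.56 ] 0.202 0.387 0.5853346249646847
0.12 4524 [0.636 0.655] 0.211 0.386 0.5853346249646847
0.2 2988 [0.662 0.667] 0.211 0.356 0.5853346249646847
-1 [0.4377 0.3209] ((0.10359875857830048, 0.061283789575099945), 12.976161003112793)
4 [0.4377 0.3211] ((0.04762433096766472, 0.04800521582365036), 87.33256530761719)
[ 0.46861054 -0.07198953  0.16681197]
```

Call:
arm_command(rows=[{"fingers": -1,"x": 0.0282,"y": -0.0221,"z": 0,"ax": 0,"ay": 0,"az": 0},{"fingers": -1,"x": 0.0282,"y": -0.0221,"z": 0,"ax": 0,"ay": 0,"az": 0},{"fingers": -1,"x": 0.0282,"y": -0.0221,"z": 0,"ax": 0,"ay": 0,"az": 0},{"fingers": -1,"x": 0.0282,"y": -0.0221,"z": 0,"ax": 0,"ay": 0,"az": 0},{"fingers": -1,"x": 0.0282,"y": -0.0221,"z": 0,"ax": 0,"ay": 0,"az": 0},{"fingers": -1,"x": 0.0282,"y": -0.0221,"z": 0,"ax": 0,"ay": 0,"az": 0},{"fingers": -1,"x": 0.0282,"y": -0.0221,"z": 0,"ax": 0,"ay": 0,"az": 0},{"fingers": -1,"x": 0.0282,"y": -0.0221,"z": 0,"ax": 0,"ay": 0,"az": 0}])

```text
clock: 14.42
tcp_pos: [0.4439, 0.2155, 0.1607]
orientation: [2.773, 1.474, 0.001]
contact_force: [0.1, -1.3, -0.7]
grip_width: 0.0274
gripper_force: 29.7
```

Call:
arm_command(rows=[{"fingers": -1,"x": 0.0282,"y": -0.0221,"z": 0,"ax": 0,"ay": 0,"az": 0},{"fingers": -1,"x": 0.0282,"y": -0.0221,"z": 0,"ax": 0,"ay": 0,"az": 0},{"fingers": -1,"x": 0.0282,"y": -0.0221,"z": 0,"ax": 0,"ay": 0,"az": 0},{"fingers": -1,"x": 0,"y": 0,"z": 0,"ax": 0,"ay": 0,"az": 0},{"fingers": -1,"x": 0,"y": 0,"z": 0,"ax": 0,"ay": 0,"az": 0}])

```text
clock: 14.83
tcp_pos: [0.4356, 0.3237, 0.1606]
orientation: [-2.769, -1.481, -0.001]
contact_force: [-0.2, -0.7, -0.1]
grip_width: 0.027
gripper_force: 29.8
```

```bash
python3 - <<'E'
from h import *
f=shot('wrist','w6');P=world(f);P[f['depth']<=0]=np.nan
hsv=cv2.cvtColor(f['frame'],cv2.COLOR_RGB2HSV)
m=(hsv[...,0]>=20)&(hsv[...,0]<=35)&(hsv[...,1]>100)&(P[...,2]>.013)&(P[...,2]<.026)
c=cv2.findContours(m.astype(np.uint8),cv2.RETR_CCOMP,cv2.CHAIN_APPROX_NONE)
for k,h in zip(c[0],c[1][0]):
    if cv2.contourArea(k)>500: q=k[:,0];w=P[q[:,1],q[:,0]];print(h[3],np.round(cv2.minAreaRect(w[:,:2].astype(np.float32))[0],4),cv2.minAreaRect(w[:,:2].astype(np.float32))[1:])
o=r.get_obs();print(o['tcp_pos'],o['orientation'],o['joints'].round(2))
E
```

```text
-1 [0.4364 0.3222] ((0.10547138005495071, 0.06038394197821617), 13.408495903015137)
21 [0.4369 0.3228] ((0.04660169035196304, 0.04633352532982826), 37.331565856933594)
[0.43617773 0.32148135 0.16027071] [ 2.77235819e+00  1.47714741e+00 -3.60006683e-04] [-0.31  0.42 -0.55  1.93  0.28  0.87 -1.6 ]
```

View pics/w6.png

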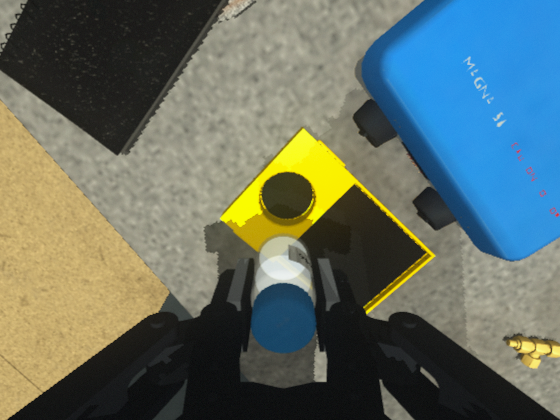

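The vial is upright and its position over the well (287,195) is within 2 mm.

Call:
arm_command(rows=[{"fingers": -1,"x": 0.001,"y": 0,"z": 0.035,"ax": 0,"ay": 0,"az": 0},{"fingers": -1,"x": 0,"y": 0,"z": 0.035,"ax": 0,"ay": 0,"az": 0},{"fingers": -1,"x": 0,"y": 0,"z": 0.025,"ax": 0,"ay": 0,"az": 0},{"fingers": -1,"x": 0,"y": 0,"z": 0.01,"ax": 0,"ay": 0,"az": 0},{"fingers": -1,"x": 0,"y": 0,"z": 0.006,"ax": 0,"ay": 0,"az": 0},{"fingers": -1,"x": 0,"y": 0,"z": 0.002,"ax": 0,"ay": 0,"az": 0},{"fingers": -1,"x": 0,"y": 0,"z": 0,"ax": 0,"ay": 0,"az": 0}])

```text
clock: 15.47
tcp_pos: [0.4379, 0.322, 0.0481]
orientation: [-2.774, -1.474, -0.002]
contact_force: [-0.7, -1.0, -1.0]
grip_width: 0.0272
gripper_force: 29.8
```

Call:
arm_command(rows=[{"fingers": -1,"x": 0,"y": 0,"z": 0.0025,"ax": 0,"ay": 0,"az": 0},{"fingers": -1,"x": 0,"y": 0,"z": 0,"ax": 0,"ay": 0,"az": 0},{"fingers": 0.0,"x": 0,"y": 0,"z": 0,"ax": 0,"ay": 0,"az": 0},{"fingers": 0.3,"x": 0,"y": 0,"z": 0,"ax": 0,"ay": 0,"az": 0},{"fingers": 1,"x": 0,"y": 0,"z": 0,"ax": 0,"ay": 0,"az": 0},{"fingers": 1,"x": 0,"y": 0,"z": 0,"ax": 0,"ay": 0,"az": 0},{"fingers": 1,"x": 0,"y": 0,"z": -0.02,"ax": 0,"ay": 0,"az": 0},{"fingers": 1,"x": 0,"y": 0,"z": -0.035,"ax": 0,"ay": 0,"az": 0},{"fingers": 1,"x": 0,"y": 0,"z": -0.035,"ax": 0,"ay": 0,"az": 0},{"fingers": 1,"x": 0,"y": 0,"z": -0.035,"ax": 0,"ay": 0,"az": 0}])

```text
clock: 16.3
tcp_pos: [0.4367, 0.3218, 0.171]
orientation: [-2.773, -1.475, 0.002]
contact_force: [1.0, -0.2, -0.1]
grip_width: 0.0854
gripper_force: 0.0
```

Call:
arm_command(rows=[{"fingers": 1,"x": -0.02,"y": 0.0308,"z": 0,"ax": 0,"ay": 0,"az": 0},{"fingers": 1,"x": -0.02,"y": 0.0308,"z": 0,"ax": 0,"ay": 0,"az": 0},{"fingers": 1,"x": -0.02,"y": 0.0308,"z": 0,"ax": 0,"ay": 0,"az": 0},{"fingers": 1,"x": -0.02,"y": 0.0308,"z": 0,"ax": 0,"ay": 0,"az": 0},{"fingers": 1,"x": -0.02,"y": 0.0308,"z": 0,"ax": 0,"ay": 0,"az": 0},{"fingers": 1,"x": -0.02,"y": 0.0308,"z": 0,"ax": 0,"ay": 0,"az": 0},{"fingers": 1,"x": -0.02,"y": 0.0308,"z": 0,"ax": 0,"ay": 0,"az": 0},{"fingers": 1,"x": -0.02,"y": 0.0308,"z": 0,"ax": 0,"ay": 0,"az": 0},{"fingers": 1,"x": 0,"y": 0,"z": 0,"ax": 0,"ay": 0,"az": -7},{"fingers": 1,"x": 0,"y": 0,"z": 0,"ax": 0,"ay": 0,"az": -7}])

```text
clock: 17.13
tcp_pos: [0.5528, 0.0483, 0.1696]
orientation: [2.573, 1.801, -0.001]
contact_force: [-0.1, 0.7, 0.0]
grip_width: 0.0853
gripper_force: 0.0
```

Call:
arm_command(rows=[{"fingers": 1,"x": 0,"y": 0,"z": 0,"ax": 0,"ay": 0,"az": -7},{"fingers": 1,"x": 0,"y": 0,"z": 0,"ax": 0,"ay": 0,"az": -7},{"fingers": 1,"x": 0,"y": 0,"z": 0,"ax": 0,"ay": 0,"az": -7},{"fingers": 1,"x": 0,"y": 0,"z": 0,"ax": 0,"ay": 0,"az": -7},{"fingers": 1,"x": 0,"y": 0,"z": 0,"ax": 0,"ay": 0,"az": -7},{"fingers": 1,"x": 0,"y": 0,"z": 0,"ax": 0,"ay": 0,"az": -7},{"fingers": 1,"x": 0,"y": 0,"z": 0,"ax": 0,"ay": 0,"az": -7},{"fingers": 1,"x": 0,"y": 0,"z": 0,"ax": 0,"ay": 0,"az": -7},{"fingers": 1,"x": 0,"y": 0,"z": 0,"ax": 0,"ay": 0,"az": -7},{"fingers": 1,"x": 0,"y": 0,"z": 0,"ax": 0,"ay": 0,"az": -3.3}])

```text
clock: 17.97
tcp_pos: [0.5519, 0.0515, 0.1698]
orientation: [-1.16, -2.919, 0.0]
contact_force: [0.5, -0.3, 0.2]
grip_width: 0.0861
gripper_force: 0.0
```

Call:
arm_command(rows=[{"fingers": 1,"x": 0,"y": 0,"z": 0,"ax": 0,"ay": 0,"az": 0},{"fingers": 1,"x": 0,"y": 0,"z": 0,"ax": 0,"ay": 0,"az": 0}])

```text
clock: 18.13
tcp_pos: [0.5519, 0.0514, 0.1697]
orientation: [-1.172, -2.914, -0.0]
contact_force: [-0.2, 1.0, 0.2]
grip_width: 0.0854
gripper_force: 0.0
```

```bash
python3 - <<'E'
from h import *
a=r.grab_frame('top');print('vial',fit(a,(135,240,172,275),.045,.09))
o=r.get_obs();M=R.from_rotvec(o['orientation']).as_matrix();d=np.array([.5515,.052,.022])-o['tcp_pos']
print(o['tcp_pos'].round(4),np.degrees(np.arctan2(M[1,0],M[0,0])),'tool delta',(M.T@d).round(4),o['joints'].round(2))
E
```

```text
vial (95, 'rect', array([0.437 , 0.3195]), array([0.0234, 0.0235]), 'long', np.float32(91.0), 'circ', array([0.437 , 0.3196]), 0.0132, 'top', np.float64(0.0667))
[0.552  0.0515 0.1698] 136.17137370830054 tool delta [0.0007 0.     0.1478] [ 0.4   0.49 -0.78  1.88  0.42  0.94  0.23]
```

Call:
arm_command(rows=[{"fingers": 1,"x": 0.0007,"y": 0,"z": 0.035,"ax": 0,"ay": 0,"az": 0},{"fingers": 1,"x": 0,"y": 0,"z": 0.035,"ax": 0,"ay": 0,"az": 0},{"fingers": 1,"x": 0,"y": 0,"z": 0.035,"ax": 0,"ay": 0,"az": 0},{"fingers": 1,"x": 0,"y": 0,"z": 0.027,"ax": 0,"ay": 0,"az": 0},{"fingers": 0.4,"x": 0,"y": 0,"z": 0.009,"ax": 0,"ay": 0,"az": 0},{"fingers": 0.2,"x": 0,"y": 0,"z": 0.005,"ax": 0,"ay": 0,"az": 0},{"fingers": 0.2,"x": 0,"y": 0,"z": 0,"ax": 0,"ay": 0,"az": 0},{"fingers": 0.2,"x": 0,"y": 0,"z": 0,"ax": 0,"ay": 0,"az": 0}])

```text
clock: 18.85
tcp_pos: [0.5526, 0.0525, 0.0252]
orientation: [1.169, 2.914, 0.002]
contact_force: [0.2, 0.1, 0.1]
grip_width: 0.0512
gripper_force: 0.0
```

Call:
arm_command(rows=[{"fingers": -1,"x": 0,"y": 0,"z": 0,"ax": 0,"ay": 0,"az": 0},{"fingers": -1,"x": 0,"y": 0,"z": 0,"ax": 0,"ay": 0,"az": 0},{"fingers": -1,"x": 0,"y": 0,"z": 0,"ax": 0,"ay": 0,"az": 0},{"fingers": -1,"x": 0,"y": 0,"z": 0,"ax": 0,"ay": 0,"az": 0},{"fingers": -1,"x": 0,"y": 0,"z": 0,"ax": 0,"ay": 0,"az": 0},{"fingers": -1,"x": 0,"y": 0,"z": 0,"ax": 0,"ay": 0,"az": 0},{"fingers": -1,"x": 0,"y": 0,"z": 0,"ax": 0,"ay": 0,"az": 0}], grip_force=40)

```text
clock: 19.43
tcp_pos: [0.5527, 0.0522, 0.0255]
orientation: [1.169, 2.913, 0.002]
contact_force: [-1.0, -0.1, 5.9]
grip_width: 0.0263
gripper_force: 39.1
```

Call:
arm_command(rows=[{"fingers": -1,"x": 0,"y": 0,"z": -0.02,"ax": 0,"ay": 0,"az": 0},{"fingers": -1,"x": 0,"y": 0,"z": -0.03,"ax": 0,"ay": 0,"az": 0},{"fingers": -1,"x": 0,"y": 0,"z": -0.035,"ax": 0,"ay": 0,"az": 0},{"fingers": -1,"x": 0,"y": 0,"z": -0.035,"ax": 0,"ay": 0,"az": 0},{"fingers": -1,"x": 0,"y": 0,"z": 0,"ax": 0,"ay": 0,"az": 0}])

```text
clock: 19.85
tcp_pos: [0.5554, 0.0535, 0.151]
orientation: [1.166, 2.907, 0.008]
contact_force: [0.9, 0.1, 0.7]
grip_width: 0.026
gripper_force: 39.9
```

Call:
arm_command(rows=[{"fingers": -1,"x": 0.0334,"y": 0.0114,"z": 0,"ax": 0,"ay": 0,"az": 0},{"fingers": -1,"x": 0.0334,"y": 0.0114,"z": 0,"ax": 0,"ay": 0,"az": 0},{"fingers": -1,"x": 0.0334,"y": 0.0114,"z": 0,"ax": 0,"ay": 0,"az": 0},{"fingers": -1,"x": 0.0334,"y": 0.0114,"z": 0,"ax": 0,"ay": 0,"az": 0},{"fingers": -1,"x": 0.0334,"y": 0.0114,"z": 0,"ax": 0,"ay": 0,"az": 0},{"fingers": -1,"x": 0.0334,"y": 0.0114,"z": 0,"ax": 0,"ay": 0,"az": 0},{"fingers": -1,"x": 0,"y": 0,"z": 0,"ax": 0,"ay": 0,"az": 0},{"fingers": -1,"x": 0,"y": 0,"z": 0,"ax": 0,"ay": 0,"az": 0}])

```text
clock: 20.52
tcp_pos: [0.4528, 0.2424, 0.1447]
orientation: [1.162, 2.918, 0.002]
contact_force: [0.6, -1.1, -0.6]
grip_width: 0.0261
gripper_force: 39.9
```

```bash
python3 - <<'E'
from h import *
f=shot('wrist','w8');o=r.get_obs();M=R.from_rotvec(o['orientation']).as_matrix();d=np.array([.4563,.2408,.0305])-o['tcp_pos']
print(o['tcp_pos'].round(4),'tool delta',(M.T@d).round(4))
E
```

```text
[0.4538 0.2404 0.1443] tool delta [-0.0015  0.0019  0.1138]
```

View pics/w8.png

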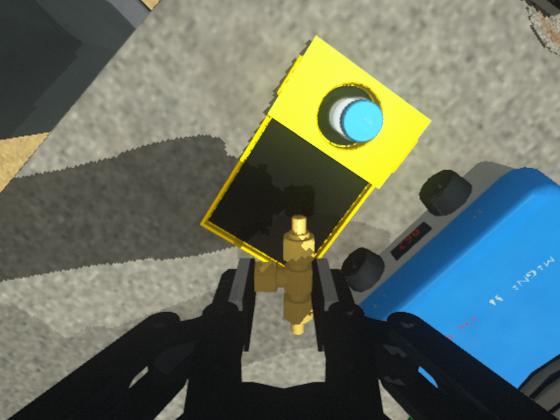

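The tee is held flat over the pocket (it shows at (297,275)), and the blue vial stands upright in the well at (358,120).

Call:
arm_command(rows=[{"fingers": -1,"x": -0.0015,"y": 0.0019,"z": 0.03,"ax": 0,"ay": 0,"az": 0},{"fingers": -1,"x": 0,"y": 0,"z": 0.035,"ax": 0,"ay": 0,"az": 0},{"fingers": -1,"x": 0,"y": 0,"z": 0.03,"ax": 0,"ay": 0,"az": 0},{"fingers": -1,"x": 0,"y": 0,"z": 0.012,"ax": 0,"ay": 0,"az": 0},{"fingers": -1,"x": 0,"y": 0,"z": 0.005,"ax": 0,"ay": 0,"az": 0},{"fingers": -1,"x": 0,"y": 0,"z": 0,"ax": 0,"ay": 0,"az": 0},{"fingers": -1,"x": 0,"y": 0,"z": 0,"ax": 0,"ay": 0,"az": 0}])

```text
clock: 21.15
tcp_pos: [0.4573, 0.2405, 0.0329]
orientation: [1.17, 2.914, 0.002]
contact_force: [0.6, 0.7, 0.1]
grip_width: 0.0262
gripper_force: 39.9
```

Call:
arm_command(rows=[{"fingers": -1,"x": 0,"y": 0,"z": 0.0035,"ax": 0,"ay": 0,"az": 0},{"fingers": -1,"x": 0,"y": 0,"z": 0,"ax": 0,"ay": 0,"az": 0},{"fingers": -0.2,"x": 0,"y": 0,"z": 0,"ax": 0,"ay": 0,"az": 0},{"fingers": 0,"x": 0,"y": 0,"z": 0,"ax": 0,"ay": 0,"az": 0},{"fingers": 0.05,"x": 0,"y": 0,"z": 0,"ax": 0,"ay": 0,"az": 0},{"fingers": 0.05,"x": 0,"y": 0,"z": 0,"ax": 0,"ay": 0,"az": 0},{"fingers": 0.05,"x": 0,"y": 0,"z": -0.02,"ax": 0,"ay": 0,"az": 0},{"fingers": 0.05,"x": 0,"y": 0,"z": -0.035,"ax": 0,"ay": 0,"az": 0},{"fingers": 0.05,"x": 0,"y": 0,"z": -0.04,"ax": 0,"ay": 0,"az": 0},{"fingers": 0.05,"x": 0,"y": 0,"z": -0.04,"ax": 0,"ay": 0,"az": 0}])

```text
clock: 21.98
tcp_pos: [0.4554, 0.2401, 0.1644]
orientation: [-1.168, -2.915, 0.002]
contact_force: [0.6, -0.2, 0.7]
grip_width: 0.0448
gripper_force: 0.0
```

Call:
arm_command(rows=[{"fingers": 0.05,"x": -0.03,"y": 0.0,"z": -0.01,"ax": 0,"ay": 0,"az": 0},{"fingers": 0.05,"x": -0.035,"y": 0.0,"z": 0,"ax": 0,"ay": 0,"az": 0},{"fingers": 0.05,"x": -0.035,"y": 0.0,"z": 0,"ax": 0,"ay": 0,"az": 0},{"fingers": 0.05,"x": -0.035,"y": 0.0,"z": 0,"ax": 0,"ay": 0,"az": 0},{"fingers": 0.05,"x": -0.035,"y": 0.0,"z": 0,"ax": 0,"ay": 0,"az": 0},{"fingers": 0.05,"x": -0.035,"y": 0.0,"z": 0,"ax": 0,"ay": 0,"az": 0},{"fingers": 0.05,"x": -0.02,"y": 0.0,"z": 0,"ax": 0,"ay": 0,"az": 0},{"fingers": 0.05,"x": 0,"y": 0,"z": 0,"ax": 0,"ay": 0,"az": 0}])

```text
clock: 22.65
tcp_pos: [0.6222, 0.0792, 0.1726]
orientation: [1.18, 2.91, -0.002]
contact_force: [0.3, -0.1, -0.3]
grip_width: 0.0445
gripper_force: 0.0
```

```bash
python3 - <<'E'
from h import *
a=r.grab_frame('top')
cv2.imwrite('pics/fin.png',cv2.cvtColor(cv2.resize(a['frame'][155:285,125:435],(800,335),interpolation=cv2.INTER_CUBIC),cv2.COLOR_RGB2BGR))
print('blue',fit(a,(135,240,172,275),.045,.09));print('black',fit(a,(355,230,390,265),.045,.09))
print('tee',fit(a,(168,235,203,270),.013,.04))
E
```

```text
blue (98, 'rect', array([0.4371, 0.3201]), array([0.0238, 0.0233]), 'long', np.float32(88.4), 'circ', array([0.4374, 0.3202]), 0.0131, 'top', np.float64(0.067))
black (91, 'rect', array([ 0.4485, -0.259 ]), array([0.0241, 0.0235]), 'long', np.float32(42.2), 'circ', array([ 0.4483, -0.2589]), 0.0136, 'top', np.float64(0.0664))
tee (110, 'rect', array([0.4735, 0.2464]), array([0.0624, 0.0497]), 'long', np.float32(12.2), 'circ', array([0.4725, 0.2547]), 0.0347, 'top', np.float64(0.0206))
```

View pics/fin.png

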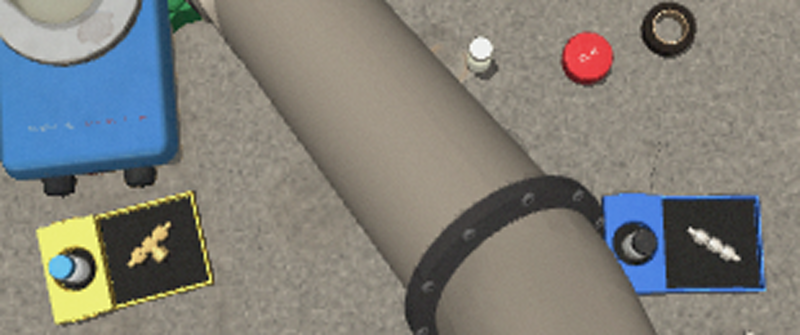

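The blue vial and tee are in the yellow tray, and the black vial and grey union are in the blue tray. Both vials are upright and both fittings flat. The arm touches nothing.

```bash
python3 -c "
from bench import r
print(r.hand_in())"
```

```text
the job is handed in; nothing more can be done
None
```

Both kits are made up and handed in at about 23 s on the robot's clock: the black vial and grey fitting are in the blue tray, the blue vial and brass tee are in the yellow tray, and I left the white vial and the straight brass fitting alone.

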